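# Bring the snap ring to the carousel spindle's groove

## Task

Draw the red-handled snap-ring pliers up out of the grey tool rack, put their tips into the gap of the steel snap ring in the blue tray, and squeeze the handles fully so that the tips spread the ring and carry it. Slide the spread ring, level, down over the spindle of the vial carousel, right down to the groove just above the brass washer, and leave everything else where it is. Finish while holding it there: keep the pliers squeezed so that the ring stays spread around the groove and does not snap shut, because I want to check the washer before it closes.

Things in the scene. Friction and masses are not known exactly. Their poses are not given: they have to be found in the camera images.
- pliers: Snap-ring pliers, 156 mm long, about 140 g, upright in the rack, red handles up, tips down. Origin on the pivot, mid of the 20 x 24 x 18 mm pivot block (the pliers' thickest part). z up along the handles, y = direction in which handles and tips open and close, x = pivot axis. The halves do not cross: squeezing the handles drives the tips apart. Jaws hang in the rack's slot.
- pliers_tip (a point): Midway between the two tips, at the height of their lower ends at rest, 62.5 mm below the pivot (moves with the pliers). Each tip: plain steel peg 6 mm wide (x), 3.6 mm thick, 12 mm long below the jaw. Over the outsides of both tips: 9 mm at rest, 13 mm at 0.035 rad, 39 mm at the stop; they rise 2.5 mm from rest to stop and hold the ring's ears by friction.
- pliers_grip (a point): Point midway between the handles, 62 mm above the pivot: take them here, a finger on the outside of each (closing along the pliers' y). Handles 13 mm wide (x), 9 mm thick, 30 to 93 mm above the pivot; at rest they splay outward 0.19 rad each, near full squeeze they are parallel. Over their outsides here: 57 mm at rest (4 mm more per 10 mm higher), 26 mm at the stop.
- pliers_left (a joint): Squeeze of the pliers' half at +y: 0 = at rest (handles open, tips together), 0.245 rad = stop. A spring opens them: about 4 N on each handle to begin, 6.5 N at the stop, 9 N more with the ring spread on the tips. For carrying, squeezed to 0.02 to 0.05 rad they sit firmly in the grip and the tips still fit the ring's gap. Both halves move alike.
- pliers_right (a joint): The same, half at -y.
- ring: Steel snap ring, open, 36 g, flat in the tray. Origin at the centre of its underside, z up, x from the centre through the middle of the gap. 4 mm thick, 48 mm outside, 37 mm bore relaxed; two arms that bend at the back. Spread by the pliers at their stop it clears the 40 mm spindle by about 1.5 mm all round, best with the spindle's axis 0.5 mm from the origin towards the gap.
- ring_left (a joint): How far the ring's arm at +y is bent outward: 0 = relaxed, about 0.21 rad when the pliers holding it are at their stop (each ear then pushes back with about 9 N). It springs shut when let go.
- ring_right (a joint): The same, arm at -y.
- groove (a point): On the spindle's vertical axis, at the top of the brass washer (66 mm across, 66 mm above the table), which is the lower edge of the groove. Groove 6 mm high, 37 mm diameter; above it a land of 40 mm diameter, 6 mm high, then a 3 mm chamfer to 34 mm at the spindle's flat top, 15 mm above this point.
- carousel: Vial carousel drive, fixed: blue round wheel 156 mm across with two rings of empty vial sockets (top 52 mm high), aluminium hub and brass washer in the middle, steel spindle end standing 15 mm out of them. Origin under its centre, on the table; spindle on its z axis.
- rack: Grey tool rack, fixed, 110 (x) x 120 (y) x 70 mm high, origin under its centre. The pliers' slot, 13 x 30 mm (long side along y), is at x = -28 mm; the pivot block rests on its edges and the tips hang 54 mm below the rack's top. Tweezers (fixed) and two screwdrivers stand in a row at x = +30 mm.
- tray: Blue service tray, fixed, 120 (x) x 190 (y) mm, floor 3 mm above the table, rim 14 mm above the table. Origin under its centre. The ring lies in its -y half.
- driver_yellow: Yellow screwdriver in the rack, handle 25 mm across, 70 mm high, standing on the rack's top (origin under the handle). Bystander.
- driver_green: Green screwdriver in the rack, the same shape. Bystander.
- bearing: Spare bearing ring in the tray, 38 mm across, 12 mm high. Origin under its centre. Bystander.
- cap: Brass cap in the tray, 30 mm across, 18 mm high. Origin under its centre. Bystander.
- amber_bottle: Amber bottle with red cap, 70 mm across, 160 mm high, behind the carousel. Origin under its centre. Bystander.
- clear_bottle: Clear bottle with red cap, 76 mm across, 170 mm high, behind the carousel. Origin under its centre. Bystander.
- vial_rack: Blue rack of capped vials, 75 x 125 x 44 mm. Origin under its centre. Bystander.
- ring_gap (a point): Middle of the ring's gap, at its underside, 25 mm from its centre: the pliers' tips go in here, pliers' y along the ring's y (either way round). The two ears of the ring stand beside the gap from 17 to 30 mm from the centre and face each other at 9.5 mm either side of this point (gap 19 mm, 17 mm at the outer end).
Things that resemble listed ones, but are neither listed nor needed, are in the scene too. Several things have the shape of the ring; the one meant has the colours described above.

How it is judged:
By the outcome, as a careful person would: the job done as asked, in the order asked, and still so for the second after the job is handed in, while the arm keeps its last pose, push and grip.
It also fails if it takes over 59 s, if anything falls off the work surface, if the arm or the gripper's body presses on something with over 40 N, if the wrist force passes 120 N, or if a joint passes its speed limit or range.

## Robot

A 7-joint arm with a two-finger parallel gripper is mounted at the origin on the work surface. World frame = base frame: x ahead of the robot, y to its left, z up, the work surface at z = 0. Lengths are in m, angles in degrees, forces in N, time in s.
With the tool pointing down it reaches from about 0.4 to 0.85 m from the base axis. Payload 10.4 kg.
Tool frame: the origin (TCP) lies midway between the tips of the shut fingers; the grasp point (between the pads) lies manip.hold_point_z behind it (manip.hold_point_z is the distance from the TCP to the grasp point, in m); z points along the fingers, x is the direction in which the jaws open and shut, and the axes are right-handed (so a half turn about z gives the same grasp; the last joint's range is limited). The gripper opens to 85 mm and grips with 20 to 120 N. Pads are 22 mm wide; open, the fingers measure 114 mm over their backs; the gripper's body (76 mm by 85 mm) begins 54 mm behind the grasp point. The pads swing forward as they close: fully open they stand 13 mm farther back than shut.
Start: joints at [72.158, 19.034, -3.707, 83.658, 1.238, 77.344, -5.071], TCP at [0.178, -0.599, 0.231] pointing down, gripper open.
Joint ranges: [-148.97, 148.97], [-28.65, 121.19], [-84.17, 76.75], [9.2, 138.47], [-72.65, 252.65], [3.7, 117.97], [-149.18, 149.18]. Speed limits (degrees/s): [127.2, 127.2, 159.86, 159.86, 180, 180, 180].

## Interface

Orientations are given as a 3x3 rotation matrix whose columns are the frame's x, y, z axes.
In Python, from cell import manip gives the robot as it stands. Calls block until the motion is done:
- manip.goto(position, orientation): joint-space move of the TCP to a pose.
- manip.move_linear(position, attitude=None, rate=0.15): straight line of the TCP; attitude=None keeps the orientation; rate is the mean speed in m/s.
- manip.set_joints(angles): joint-space move.
- manip.gripper_to(opening, strength=None): finger opening in m; strength is the grip in N (None keeps the last); returns when the fingers have stopped.
- manip.dwell(seconds).
- manip.ik(position, orientation): joint angles nearest the present ones, or None.
- manip.read_camera(name): name is "side" or "top" or "wrist"; returns a dict with "image" (480x640x3 uint8, red, green, blue), "fx", "fy", "cx", "cy" (pixels), "R" (3x3) and "t" (3): a world point X has camera coordinates R X + t. Camera axes: x right, y down, z forward; pixel columns grow to the right and rows downward; lengths in m; the calibration is good to about 2 mm. A picture is of the moment at which its call begins. There is no depth.
A pose or a line that the arm cannot do raises manip.PlanningError and nothing moves.
- manip.close_job(): hands the job in, once; it reports no verdict.
Readings, each from a call of its own:
- manip.current_clock(): time.
- manip.current_joints(): joint angles.
- manip.current_qd(): joint speeds.
- manip.current_joint_torque(): joint torques, N m.
- manip.current_eef_pos(): TCP position.
- manip.current_tool_rot(): TCP orientation.
- manip.current_force(): force on the tool from outside, world axes, zero at the start.
- manip.current_wrist_torque(): the same for the moment, N m.
- manip.current_finger_gap(): finger opening in m.
Only numpy, scipy, OpenCV 4.12 (cv2) and the standard library are available. Lean on these libraries where they do the work, as an engineer would, in place of code of your own. Each camera call takes 0.05 s, during which the arm holds its last target. There are 200 camera calls.

## Working session

There is one attempt and no reset: what is moved stays moved. The work goes in short steps, each a Python script; the robot and the scene stay as the last script left them, time stands still between calls to the robot, and variables do not carry over. Pictures are saved under pics/ and viewed, about 8 in all and at most 12, crops included, and the job is handed in when it is done.

```bash
ls; mkdir -p pics; cat > h.py <<'E'
import numpy as np, cv2
from cell import manip
def shot(n,f=None):
    c=manip.read_camera(n)
    if f: cv2.imwrite('pics/'+f,c['image'][:,:,::-1])
    return c
def ray(c,u,v,z):
    R=np.array(c['R']);t=np.array(c['t']);o=-R.T@t
    d=R.T@np.array([(u-c['cx'])/c['fx'],(v-c['cy'])/c['fy'],1])
    return o+d*(z-o[2])/d[2]
def proj(c,X):
    p=np.array(c['R'])@np.array(X)+np.array(c['t'])
    return np.array([c['fx']*p[0]/p[2]+c['cx'],c['fy']*p[1]/p[2]+c['cy']])
def cam0(c):
    return -np.array(c['R']).T@np.array(c['t'])
E
python3 - <<'E'
from h import *
import pickle
cs={n:shot(n) for n in('top','side')}
pickle.dump(cs,open('c0.pkl','wb'))
for n in cs:
    c=cs[n]; cv2.imwrite(f'pics/{n}0.png',c['image'][:,:,::-1]); print(n,cam0(c),c['fx'],np.round(c['R'],3).tolist())
print(manip.hold_point_z,manip.current_clock(),np.round(manip.current_tool_rot(),3).tolist(),manip.current_finger_gap())
E
```

```text
pics
top [ 0.37140205 -0.00855989  1.22360077] 587.821658311668 [[0.013, -1.0, -0.003], [-0.985, -0.013, -0.171], [0.171, 0.005, -0.985]]
side [ 0.25865773 -0.91374896  0.82891003] 552.2292749249756 [[0.949, -0.315, 0.013], [-0.176, -0.565, -0.806], [0.261, 0.763, -0.592]]
0.0187 0.1 [[0.285, -0.959, -0.0], [-0.959, -0.285, 0.001], [-0.001, 0.0, -1.0]] 0.0854644015726446
```

View pics/top0.png

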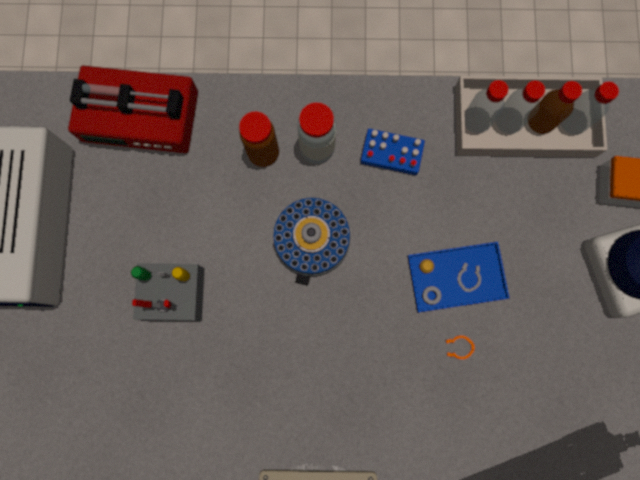

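View pics/side0.png

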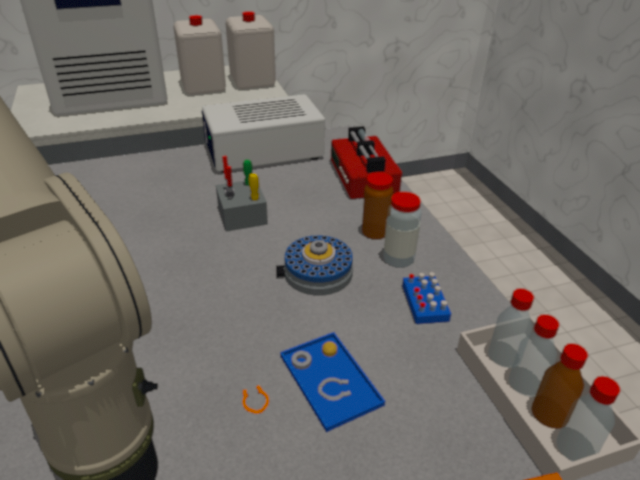

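Top view: rack at (166,292), with the red pliers at about (153,304) and the green and yellow drivers at (140,272) and (180,274). The tray is at (457,277). Ring candidates are the steel open ring in the tray at (469,278), the orange open ring on the table at (461,347), and the closed bearing at (432,295). I choose the steel one at (469,278), gap up in the image. The spindle is at (311,233). Next I check close crops.

```bash
python3 - <<'E'
from h import *
import pickle
cs=pickle.load(open('c0.pkl','rb')); c=cs['top']; im=c['image'][:,:,::-1]; s=cs['side']; si=s['image'][:,:,::-1]
def crop(i,u,v,w,h,k): return cv2.resize(i[v:v+h,u:u+w],None,fx=k,fy=k,interpolation=cv2.INTER_CUBIC)
a=np.hstack([crop(im,125,255,80,60,5),crop(im,440,250,80,60,5)])
b=np.hstack([crop(im,271,203,80,60,5),crop(si,205,150,80,60,5)])
cv2.imwrite('pics/crops.png',np.vstack([a,b]))
hsv=cv2.cvtColor(c['image'],cv2.COLOR_RGB2HSV)
def mask(lo,hi,box):
    m=cv2.inRange(hsv,lo,hi); z=np.zeros_like(m); u0,v0,u1,v1=box; z[v0:v1,u0:u1]=m[v0:v1,u0:u1]; return z
# tray
m=mask((105,150,60),(125,255,255),(400,235,515,320)); m=cv2.morphologyEx(m,cv2.MORPH_CLOSE,np.ones((25,25)))
cn=max(cv2.findContours(m,0,2)[0],key=cv2.contourArea)
bx=cv2.boxPoints(cv2.minAreaRect(cn)); P=np.array([ray(c,u,v,.014) for u,v in bx]); print('tray',np.round(P,3).tolist(),np.round(P.mean(0),4))
# ring in tray
m=mask((0,0,90),(180,110,255),(450,255,492,300)); cn=max(cv2.findContours(m,0,1)[0],key=cv2.contourArea)
P=np.array([ray(c,u,v,.007)[:2] for u,v in cn[:,0]]); print('ring ext',P.min(0),P.max(0),cv2.minEnclosingCircle(cn))
# rack
g=c['image'].astype(int); 
# pliers red
m=mask((0,150,60),(6,255,255),(120,290,180,320))|mask((174,150,60),(180,255,255),(120,290,180,320))
for k in cv2.findContours(m,0,2)[0]:
    if cv2.contourArea(k)>3: print('red',cv2.boundingRect(k))
print('spindle',ray(c,311,233,.081),'rack',ray(c,166,292,.07),'ringc',ray(c,469,278,.005))
E
```

```text
tray [[0.543, -0.181, 0.014], [0.575, -0.373, 0.014], [0.457, -0.386, 0.014], [0.426, -0.197, 0.014]] [ 0.5001 -0.2841  0.014 ]
ring ext [ 0.47038135 -0.33102826] [ 0.52866492 -0.28307124] ((469.0323791503906, 276.838134765625), 14.724863052368164)
red (164, 300, 6, 8)
red (132, 299, 20, 9)
spindle [0.57478545 0.01929924 0.081     ] rack [0.45558679 0.30192941 0.07      ] ringc [ 0.49762666 -0.30853154  0.005     ]
```

View pics/crops.png

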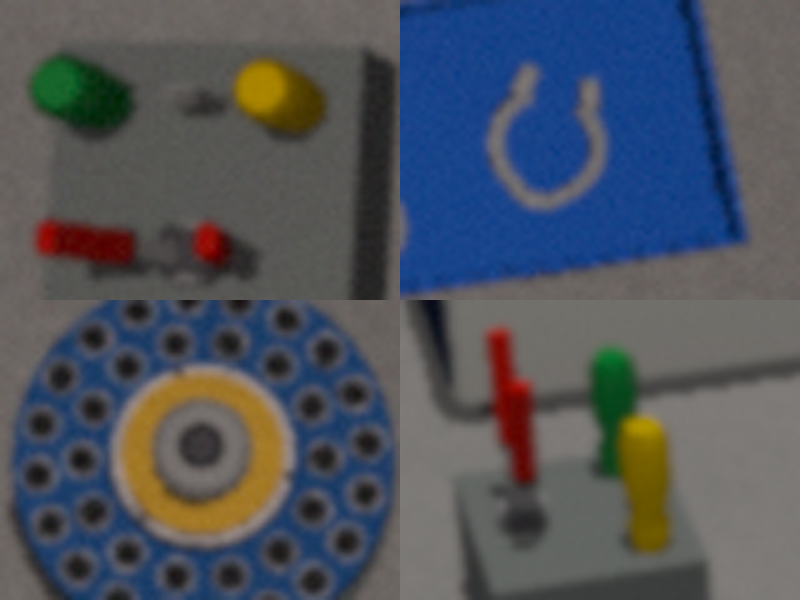

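The crops confirm the ring: steel, in the tray's -y half, ears at about (464.5,265) and (478,268). The pliers' red handle tops are at about (134,302.6) and (166.6,302.6), with the open slot beneath them. The spindle top is at about (311,232). Now I hover the wrist camera over the ring, the spindle and the rack for close measurements.

```bash
cat >> h.py <<'E'
def Rz(a): # tool down, tool x = world -y turned by a (deg), so pliers x = +-world x turned by a
    c,s=np.cos(np.radians(a)),np.sin(np.radians(a))
    return np.array([[c,-s,0],[s,c,0],[0,0,1]])@np.array([[0,-1,0],[-1,0,0],[0,0,-1.]])
E
python3 - <<'E'
from h import *
import pickle
cs=pickle.load(open('c0.pkl','rb')); c=cs['top']
for n,(u,v) in dict(hl=(134,302.6),hr=(166.6,302.6),).items(): print(n,ray(c,u,v,.17))
for n,(u,v,z) in dict(rkTL=(137,263.4,.07),rkTR=(197.4,264.6,.07),amb=(257,127,.16),clr=(317,119,.17),earL=(464.5,265,.005),earR=(478,268,.005)).items(): print(n,ray(c,u,v,z))
print('iks')
for p in ((.4976,-.3085,.3),(.575,.019,.3),(.43,.32,.3)):
    for a in (-10,0,170,180):
        q=manip.ik(p,Rz(a)); print(p,a,None if q is None else np.round(q,0))
out={}
for n,p,a in (('ring',(.46,-.305,.25),0),('spin',(.53,.019,.33),0),('rack',(.40,.31,.36),0)):
    manip.goto(p,Rz(a)); c=shot('wrist',f'w_{n}.png'); out[n]=c; print(n,manip.current_clock(),cam0(c),np.round(c['R'],2).tolist(),c['fx'])
pickle.dump(out,open('w0.pkl','wb'))
a=np.hstack([cv2.resize(out[n]['image'][:,:,::-1],(400,300),interpolation=cv2.INTER_AREA) for n in('ring','spin')])
b=np.hstack([cv2.resize(out['rack']['image'][:,:,::-1],(400,300)),np.zeros((300,400,3),np.uint8)])
cv2.imwrite('pics/w0.png',np.vstack([a,b]))
E
```

```text
hl [0.42865227 0.33108357 0.17      ]
hr [0.42942216 0.27283287 0.17      ]
rkTL [0.5112579  0.36263268 0.07      ]
rkTR [0.51042843 0.24300919 0.07      ]
amb [0.76372145 0.12324736 0.16      ]
clr [0.77722535 0.00944663 0.17      ]
earL [ 0.52468306 -0.29995288  0.005     ]
earR [ 0.51875934 -0.32787112  0.005     ]
iks
(0.4976, -0.3085, 0.3) -10 [ 42.  13. -17.  83.   4.  84. -76.]
(0.4976, -0.3085, 0.3) 0 [ 42.  14. -18.  83.   4.  84. -66.]
(0.4976, -0.3085, 0.3) 170 [ 55.  16. -34.  82.   9.  85. 101.]
(0.4976, -0.3085, 0.3) 180 [ 56.  16. -35.  82.   9.  85. 111.]
(0.575, 0.019, 0.3) -10 [  34.   17.  -50.   83.   13.   86. -116.]
(0.575, 0.019, 0.3) 0 [  34.   17.  -50.   83.   13.   86. -106.]
(0.575, 0.019, 0.3) 170 [ 36.  18. -54.  83.  15.  86.  63.]
(0.575, 0.019, 0.3) 180 [ 37.  19. -55.  83.  15.  86.  73.]
(0.43, 0.32, 0.3) -10 [ -59.    6.   19.   92.   -2.   83. -140.]
(0.43, 0.32, 0.3) 0 [ -49.    6.    8.   91.   -1.   83. -131.]
(0.43, 0.32, 0.3) 170 [ 11.  14. -61.  89.  12.  85.  29.]
(0.43, 0.32, 0.3) 180 [ 11.  14. -61.  89.  12.  85.  39.]
ring 1.6583 [ 0.53028964 -0.30521847  0.39163916] [[-0.0, -1.0, 0.0], [-0.96, 0.0, 0.28], [-0.28, 0.0, -0.96]] 377.8833487684976
spin 2.9917 [0.60110693 0.01814712 0.47125694] [[-0.0, -1.0, 0.0], [-0.96, 0.0, 0.28], [-0.28, 0.0, -0.96]] 377.8833487684976
rack 4.2583 [0.47221186 0.30954308 0.50146082] [[-0.0, -1.0, 0.0], [-0.96, 0.0, 0.28], [-0.28, 0.0, -0.96]] 377.8833487684976
```

View pics/w0.png

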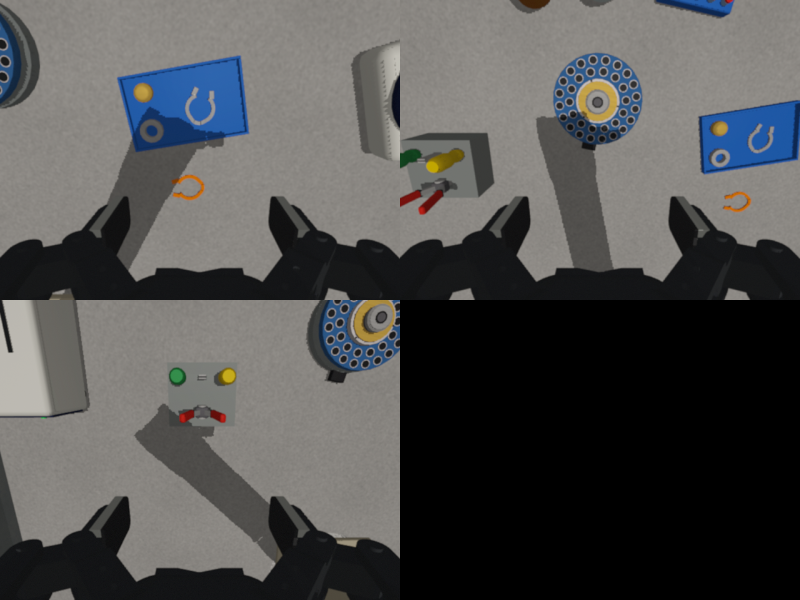

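Wrist views (full-res pixels are double those shown). Ring view: steel ring at about (402,210) with its gap downward in the image. Spindle view: spindle at about (394,204). Rack view: handle tops at about (366,238) and (446,238), pivot between them. Now I compute positions from masks.

```bash
cat >> h.py <<'E'
from scipy.optimize import least_squares
def hsvmask(c,lo,hi,box):
    m=cv2.inRange(cv2.cvtColor(c['image'],cv2.COLOR_RGB2HSV),lo,hi); z=np.zeros_like(m); u0,v0,u1,v1=box; z[v0:v1,u0:u1]=m[v0:v1,u0:u1]; return z
def big(m): 
    n,l,s,_=cv2.connectedComponentsWithStats(m); return (l==1+np.argmax(s[1:,4])).astype(np.uint8)*255
def ringfit(c,m,z):
    v,u=np.nonzero(m); P=np.array([ray(c,a,b,z)[:2] for a,b in zip(u,v)]); ce=P.mean(0)
    for _ in range(6):
        d=P-ce; r=np.hypot(*d.T); g=d[r>.0262].mean(0); g/=np.hypot(*g)
        k=(d@g/r<.5)
        s=least_squares(lambda q:np.hypot(*(P[k]-q[:2]).T)-q[2],[*ce,.021],loss='soft_l1',f_scale=.002); ce=s.x[:2]
    return ce,s.x[2],np.degrees(np.arctan2(g[1],g[0])),r.max(),len(P)
def washer(c,box,z=.066):
    m=big(cv2.morphologyEx(hsvmask(c,(12,90,60),(32,255,255),box),cv2.MORPH_CLOSE,np.ones((3,3))))
    k=max(cv2.findContours(m,0,1)[0],key=cv2.contourArea)[:,0]; P=np.array([ray(c,a,b,z)[:2] for a,b in k])
    s=least_squares(lambda q:np.hypot(*(P-q[:2]).T)-q[2],[*P.mean(0),.033],loss='soft_l1',f_scale=.001); return s.x
E
python3 - <<'E'
from h import *
import pickle
w=pickle.load(open('w0.pkl','rb')); t=pickle.load(open('c0.pkl','rb'))['top']
c=w['ring']; m=big(hsvmask(c,(0,0,70),(180,90,255),(365,165,440,255))); print('ring wrist',ringfit(c,m,.005))
m=big(hsvmask(t,(0,0,90),(180,110,255),(450,255,492,300))); print('ring top',ringfit(t,m,.005))
print('washer wrist',washer(w['spin'],(340,150,450,260)),'top',washer(t,(285,205,340,260)))
c=w['rack']
for nm,cam,box in (('wrist',c,(340,210,470,260)),('top',t,(120,290,180,320))):
    m=hsvmask(cam,(0,150,60),(6,255,255),box)|hsvmask(cam,(174,150,60),(180,255,255),box)
    for k in cv2.findContours(m,0,1)[0]:
        if cv2.contourArea(k)>8: print(nm,cv2.boundingRect(k))
cc=np.hstack([cv2.resize(c['image'][190:270,320:480,::-1],None,fx=5,fy=5,interpolation=cv2.INTER_CUBIC)])
cv2.imwrite('pics/wr.png',cc)
E
```

```text
ring wrist (array([ 0.44315051, -0.42523501]), np.float64(0.060497274314408475), np.float64(-106.21599372896607), np.float64(0.07922740989394318), 5140)
ring top (array([ 0.49557847, -0.30797687]), np.float64(0.02147909871042109), np.float64(-10.408223760902226), np.float64(0.03520822956258632), 244)
washer wrist [0.57469471 0.02038403 0.02950959] top [0.57690148 0.01950338 0.03188862]
top (164, 300, 6, 8)
top (132, 299, 20, 9)
```

View pics/wr.png

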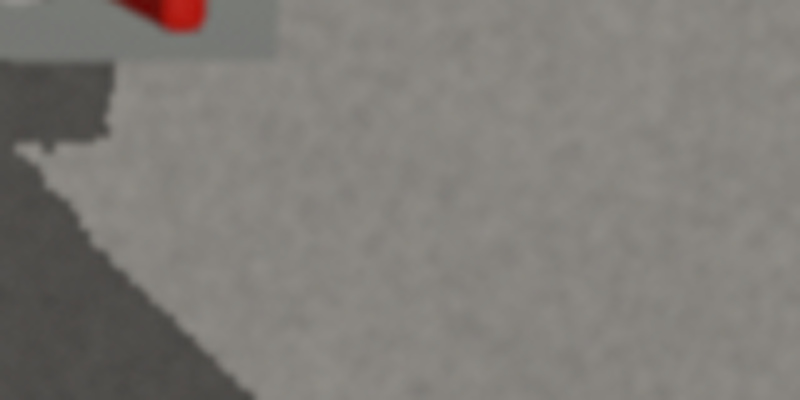

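My scale was wrong: the factor is 1.6, so this crop shows only the right handle top, at about (356,193). Redoing the measurement with correct boxes.

```bash
python3 - <<'E'
from h import *
import pickle
w=pickle.load(open('w0.pkl','rb')); t=pickle.load(open('c0.pkl','rb'))['top']
c=w['ring']; m=big(hsvmask(c,(0,0,70),(180,90,255),(292,130,350,208))); print('ring wrist',ringfit(c,m,.005))
print('washer wrist',washer(w['spin'],(270,110,370,215)))
c=w['rack']
m=hsvmask(c,(0,150,50),(6,255,255),(270,160,380,210))|hsvmask(c,(174,150,50),(180,255,255),(270,160,380,210))
for k in cv2.findContours(m,0,1)[0]:
    if cv2.contourArea(k)>8: print('red',cv2.boundingRect(k))
g=hsvmask(c,(0,0,85),(180,60,255),(250,90,390,220))
cc=cv2.resize(c['image'][90:210,255:395,::-1],None,fx=5.5,fy=5,interpolation=cv2.INTER_CUBIC)
cv2.imwrite('pics/wr2.png',cc)
E
```

```text
ring wrist (array([ 0.49507685, -0.3062334 ]), np.float64(0.021317381498739955), np.float64(-12.149418968043221), np.float64(0.03553453736106033), 929)
washer wrist [0.5766673  0.02096397 0.03180544]
red (337, 177, 24, 19)
red (287, 176, 23, 21)
```

View pics/wr2.png

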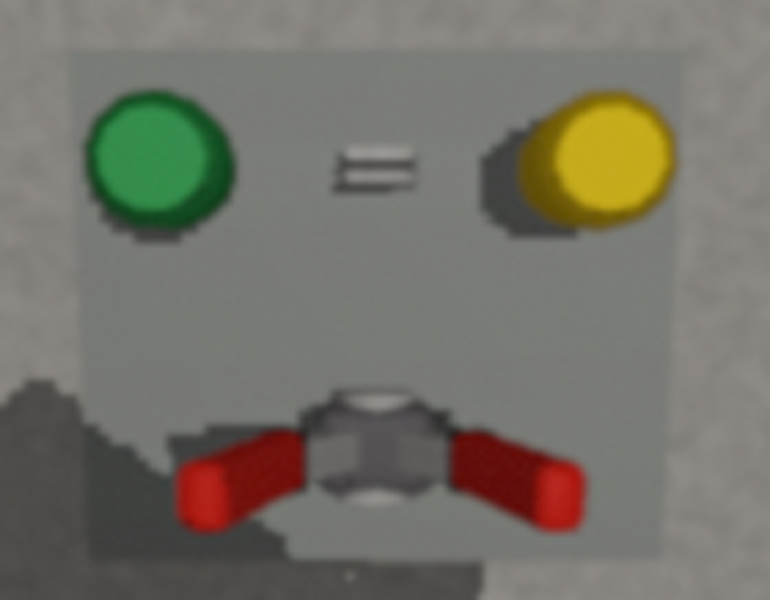

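The crop is clear: handle tops at (292.3,189) and (356.5,189), pivot block at (323.2,179). The rack is nearly square to the image.

```bash
python3 - <<'E'
from h import *
import pickle
c=pickle.load(open('w0.pkl','rb'))['rack']
f=lambda x,y,z:ray(c,255+x/5.5,90+y/5,z)
for n,a in dict(hl=(205,497,.171),hr=(558,497,.171),piv=(375,445,.088),c1=(68,48,.07),c2=(688,48,.07),c3=(660,558,.07),c4=(88,558,.07)).items(): print(n,np.round(f(*a),4))
for a in (180,175,0,3): 
  for p in ((.43,.302,.126),(.43,.302,.25)): print(a,p,manip.ik(p,Rz(a)))
E
```

```text
hl [0.4295 0.3325 0.171 ]
hr [0.4293 0.2766 0.171 ]
piv [0.4298 0.3046 0.088 ]
c1 [0.5117 0.3638 0.07  ]
c2 [0.5113 0.2438 0.07  ]
c3 [0.4022 0.2449 0.07  ]
c4 [0.4026 0.3642 0.07  ]
180 (0.43, 0.302, 0.126) [ 20.73437129  31.87670535 -75.88321701 103.42405527  32.75443004
  71.19027485  25.5129882 ]
180 (0.43, 0.302, 0.25) [ 23.22588947  20.77495913 -76.24409496  94.40781467  20.41346401
  81.02805578  34.57668836]
175 (0.43, 0.302, 0.126) [ 15.85609237  25.7201228  -67.16732886 103.57561289  25.56198428
  67.9653012   25.73122197]
175 (0.43, 0.302, 0.25) [ 19.20346326  17.0289477  -69.26864025  94.52163007  16.16321936
  79.70460461  32.83432702]
0 (0.43, 0.302, 0.126) [   3.63128651   18.45523383  -50.27677389  104.0334878    15.61450617
   64.76769792 -141.94608234]
0 (0.43, 0.302, 0.25) [   6.15077345   11.35428682  -51.66488746   94.974615      9.08129911
   78.0726628  -136.85393562]
3 (0.43, 0.302, 0.126) [   3.7731979    18.5100584   -50.45580194  104.02760327   15.69918075
   64.78932674 -139.00860945]
3 (0.43, 0.302, 0.25) [   6.31416588   11.39890069  -51.86519554   94.96823763    9.14179548
   78.08377889 -133.89842459]
```

Measurements are consistent: rack centre (0.457,0.304), yaw about 0, and pliers pivot at (0.429,0.3045), where the description puts it (-28 mm in the rack frame). Ring at about (0.495,-0.307), yaw about -11.5°. Washer at about (0.577,0.0205). I grasp with the camera on the -x side (a=180), so the ring will be visible later.

```bash
python3 - <<'E'
from h import *
R=Rz(180.2); x,y=.4293,.3045
manip.goto((x,y,.27),R); print(manip.current_joints())
manip.move_linear((x,y,.1174),rate=.12); print(manip.current_clock(),manip.current_force())
for o in (.060,.057,.0545):
    manip.gripper_to(o,40); print(o,manip.current_finger_gap(),np.round(manip.current_force(),2),manip.current_clock())
c=shot('wrist','g1.png'); s=shot('side')
manip.move_linear((x,y,.1224),rate=.05); print(np.round(manip.current_force(),2))
manip.move_linear((x,y,.27),rate=.12)
manip.dwell(.2); print('lift',np.round(manip.current_force(),2),np.round(manip.current_wrist_torque(),3),manip.current_finger_gap(),manip.current_clock(),np.round(manip.current_joints(),1))
c=shot('wrist','g2.png'); s2=shot('side')
o=np.hstack([c['image'][:,:,::-1][180:480,120:520],cv2.resize(s2['image'][60:240,180:420,::-1],(400,300))])
cv2.imwrite('pics/g.png',o)
E
```

```text
[ 20.09476587  17.02496895 -71.04188964  92.55823998  16.23857056
  82.0851649   37.72102631]
8.25 [ 0.18963269 -0.59831038 -0.03293975]
0.06 0.0602268528575575 [ 0.14 -1.14  5.55] 8.625
0.057 0.057063486041469255 [-0.3  -1.23  6.  ] 8.8417
0.0545 0.05449729318235014 [ 0.32 -0.14  6.06] 9.0583
[-0.36 -0.12 -1.29]
lift [-0.21 -0.84 -1.5 ] [ 0.079 -0.021  0.001] 0.05433350120845673 10.9917 [ 20.1  17.1 -71.1  92.6  16.3  82.1  37.7]
```

View pics/g.png

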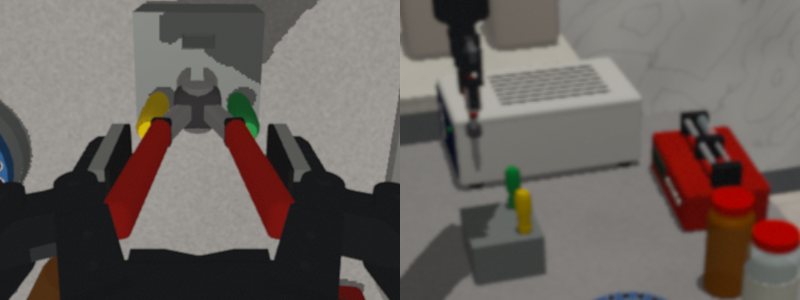

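The pliers are out of the rack. They are held centrally, about 1.5 N hangs on the wrist, and the drivers stand undisturbed. Zooming on the tips for their spread and position.

```bash
python3 - <<'E'
from h import *
import pickle
i=cv2.imread('pics/g2.png')
o=cv2.resize(i[230:330,260:380],None,fx=6,fy=6,interpolation=cv2.INTER_CUBIC)
cv2.imwrite('pics/g2z.png',o)
c=shot('wrist'); pickle.dump(c,open('g2.pkl','wb'))
p=manip.current_eef_pos(); print(p)
T=np.array([p[0],p[1],p[2]-.0389])
for n,d in dict(piv=(0,0,0),tip=(0,0,-.0625),tipL=(0,.0065,-.0625),tipR=(0,-.0065,-.0625),tipx=(.003,0,-.0625)).items(): print(n,(proj(c,T+np.array(d))-[260,230])*6)
E
```

```text
[0.42926369 0.30448069 0.26986265]
piv [340.09568261 347.72388049]
tip [343.06790249 135.73275192]
tipL [401.06461881 135.90245287]
tipR [285.06917149 135.56304508]
tipx [343.01859866 161.26130166]
```

View pics/g2z.png

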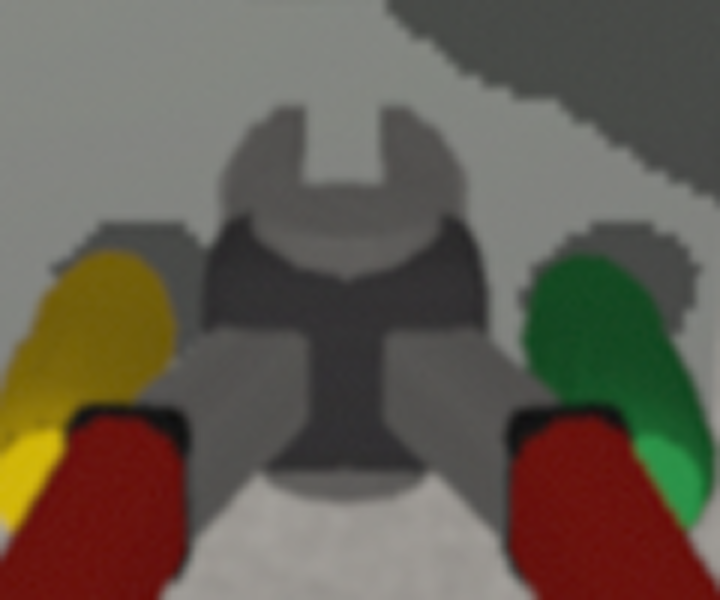

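Pliers centred: tip ends at crop (275–305) and (380–412), so the outer spread is about 15 mm. I ease off slightly (13 mm wanted), carry to above the ring and check there.

```bash
python3 - <<'E'
from h import *
import pickle
manip.gripper_to(.0568,40)
yaw=-11.5; ce=np.array([.495,-.3065]); g=ce+.025*np.array([np.cos(np.radians(yaw)),np.sin(np.radians(yaw))])
R=Rz(180+yaw)
q=manip.ik((*g,.24),R); print(g,np.round(q,1))
manip.goto((*g,.24),R); manip.move_linear((*g,.150),rate=.12); manip.dwell(.15)
print(manip.current_clock(),np.round(manip.current_force(),2),manip.current_finger_gap())
c=shot('wrist','r1.png'); pickle.dump(c,open('r1.pkl','wb'))
p=manip.current_eef_pos(); T=np.array([*p[:2],p[2]-.1014]); print(p)
for n,X in dict(tip=T,gap0=(*g,.007),ce=(*ce,.007)).items(): print(n,proj(c,X))
u,v=proj(c,(*ce,.007)).astype(int); u0,v0=u-50,v-55
print('origin',u0,v0)
cv2.imwrite('pics/r1z.png',cv2.resize(c['image'][v0:v0+100,u0:u0+120,::-1],None,fx=6,fy=6,interpolation=cv2.INTER_CUBIC))
E
```

```text
[ 0.51949812 -0.3114842 ] [ 68.3  25.6 -55.7  83.9  21.1  81.6  90.6]
14.6333 [ 0.01  0.57 -0.89] 0.056615182260190404
[ 0.51985498 -0.31166348  0.15074772]
tip [317.62119845 252.39154697]
gap0 [317.93542089 236.09369984]
ce [317.89539582 204.26478162]
origin 267 149
```

View pics/r1z.png

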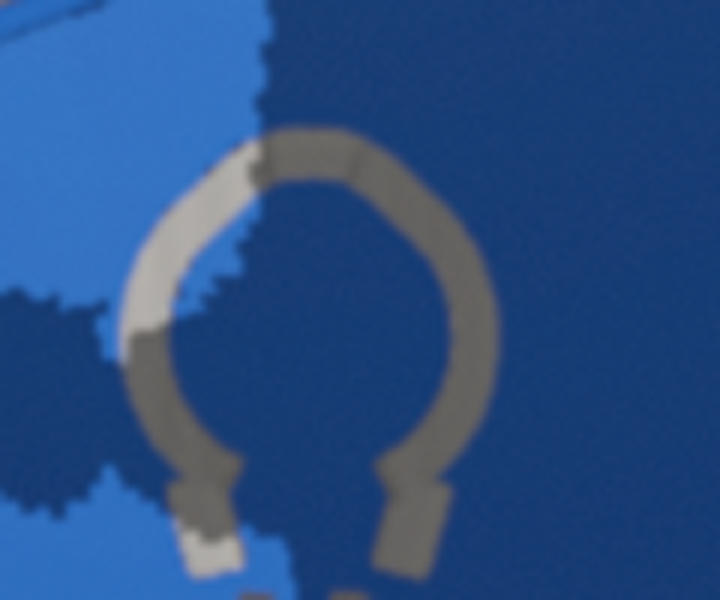

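The ring's ears have inner faces at crop u≈240 and 378, midpoint 309. The tips just show at (255,595) and (350,595), midpoint 302. The ring sits about 0.6 mm right and 0.6 mm toward the back of my estimate, so I correct that and descend to a light touch on the tray floor to zero the tip height.

```bash
python3 - <<'E'
from h import *
import pickle
yaw=np.radians(-11.5); xr=np.array([np.cos(yaw),np.sin(yaw)]); yr=np.array([-np.sin(yaw),np.cos(yaw)])
g=np.array([.519498,-.311484])-.0005*xr+.0006*yr; R=Rz(180-11.5)
manip.move_linear((*g,.150),R,rate=.05); 
z=.1014+.008; manip.move_linear((*g,z),rate=.08); manip.dwell(.1)
f0=np.array(manip.current_force()); print(manip.current_clock(),np.round(f0,2),manip.current_eef_pos())
while z>.1014-.001:
    z-=.0007; manip.move_linear((*g,z),rate=.03); f=np.array(manip.current_force()); print(round(z,4),np.round(f,2),np.round(manip.current_eef_pos(),4))
    if f[2]-f0[2]>2.: break
print(manip.current_clock())
c=shot('wrist','r2.png'); pickle.dump((c,z),open('r2.pkl','wb'))
cv2.imwrite('pics/r2z.png',cv2.resize(c['image'][150:270,260:380,::-1],None,fx=5,fy=5,interpolation=cv2.INTER_CUBIC))
E
```

```text
15.6917 [ 0.73  0.05 -1.56] [ 0.51950628 -0.31085043  0.10991044]
0.1087 [-0.77 -0.33 -1.64] [ 0.5192 -0.3109  0.1089]
0.108 [-0.07  0.47 -0.97] [ 0.5191 -0.3108  0.108 ]
0.1073 [ 0.21 -0.97 -1.1 ] [ 0.5191 -0.3108  0.1072]
0.1066 [-0.24 -0.19 -1.14] [ 0.5191 -0.3108  0.1065]
0.1059 [-0.01  0.24 -2.53] [ 0.5191 -0.3108  0.1058]
0.1052 [ 0.61 -0.38 -1.01] [ 0.5191 -0.3108  0.1051]
0.1045 [ 0.85 -0.2  -1.6 ] [ 0.5191 -0.3108  0.1044]
0.1038 [-0.44  0.71 -0.36] [ 0.5192 -0.3108  0.1038]
0.1031 [-0.07  0.61  3.3 ] [ 0.5194 -0.3109  0.1035]
17.9417
```

View pics/r2z.png

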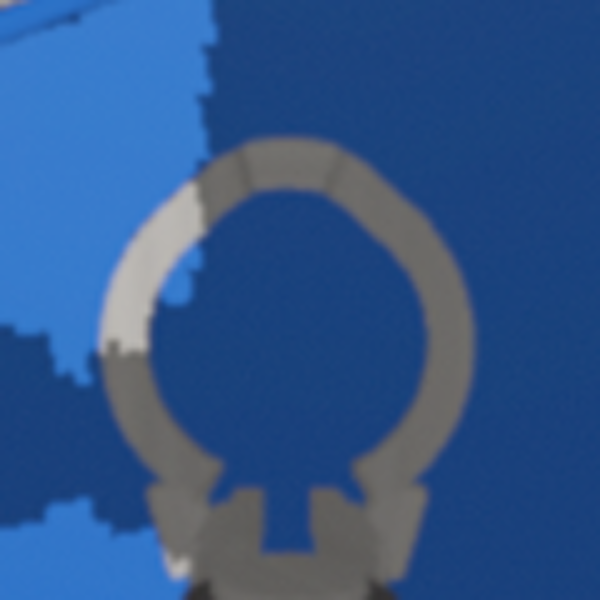

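The tips are in the gap, symmetric between the ears: tips centred at crop u≈287, ring centre 286. The floor was touched at TCP z=0.1037. Now I squeeze in steps, tracking the swing of the pads, then lift.

```bash
cat > sq.py <<'E'
from h import *
import pickle
pad=lambda d:.05715*np.cos(np.arcsin((d/2-.00578)/.05715))
rise=lambda d:.0025*np.clip((.0568-d)/.0308*.212+.033,0,.245)/.245
p=np.array(manip.current_eef_pos()); g=np.array([.519498,-.311484]); yaw=np.radians(-11.5)
g=g-.0005*np.array([np.cos(yaw),np.sin(yaw)])+.0006*np.array([-np.sin(yaw),np.cos(yaw)])
z0=.1037+.0007; ex=0
manip.move_linear((*g,z0),Rz(168.5),rate=.03); f0=np.array(manip.current_force()); print(np.round(f0,2))
for d in (.053,.049,.045,.041,.037,.033,.029,.026,.020):
    dd=max(d,.026)
    z=z0+ex+(pad(dd)-pad(.0568))-(rise(dd)-rise(.0568))
    manip.move_linear((*g,z),rate=.03); manip.gripper_to(d,50)
    f=np.array(manip.current_force()); print(d,round(z,4),round(manip.current_finger_gap(),4),np.round(f,1),round(manip.current_clock(),2))
    if f[2]-f0[2]>4: ex+=.0007
manip.gripper_to(.020,50); print(manip.current_finger_gap())
c0=shot('wrist','s0.png')
manip.move_linear((*g,z+.01),rate=.05); print(np.round(manip.current_force(),2))
manip.move_linear((*g,z+.07),rate=.1); manip.dwell(.2); print(np.round(manip.current_force(),2),manip.current_finger_gap(),manip.current_clock())
c=shot('wrist','s1.png'); s=shot('side','s1s.png'); pickle.dump((c0,c,s,z,manip.current_eef_pos()),open('s.pkl','wb'))
cr=lambda i,k=5:cv2.resize(i['image'][150:270,250:390,::-1],(400,343),interpolation=cv2.INTER_CUBIC)
cv2.imwrite('pics/s.png',np.hstack([cr(c0),cr(c)]))
E
python3 sq.py
```

```text
[ 0.08 -0.3  -1.89]
0.053 0.1049 0.053 [-0.7 -0.7 -1.4] 18.71
0.049 0.1054 0.0489 [0.4 0.3 3.7] 19.18
0.045 0.1064 0.0451 [ 0.3 -0.8  3.9] 19.66
0.041 0.1074 0.041 [ 0.1 -1.   2.9] 20.13
0.037 0.1083 0.0371 [ 0.1 -1.7  1.9] 20.61
0.033 0.1085 0.0332 [ 0.1 -1.4  4.6] 21.08
0.029 0.1092 0.0296 [-0.   0.1  3.8] 21.55
0.026 0.1099 0.0263 [-0.9  0.4 -0.7] 22.02
0.02 0.1099 0.0238 [ 1.1 -0.6 -1.8] 22.48
0.02384005598681439
[ 0.61 -0.01 -2.  ]
[ 0.11  0.47 -2.62] 0.02408389913516402 24.05
```

```bash
python3 - <<'E'
from h import *
import pickle
c0,c,s,z,p=pickle.load(open('s.pkl','rb'))
print(z,p)
for cam,zr in ((c0,.0055),(c,.0755)):
    m=hsvmask(cam,(0,0,40),(180,110,255),(255,165,385,262)); m=big(m)
    v,u=np.nonzero(m); print(len(u),u.min(),u.max(),v.min(),v.max())
    P=np.array([ray(cam,a,b,zr)[:2] for a,b in zip(u,v)])
    yaw=np.radians(-11.5); e=np.array([[np.cos(yaw),np.sin(yaw)],[-np.sin(yaw),np.cos(yaw)]])
    Q=(P-np.array(p[:2]))@e.T*1000
    for lo in range(-56,0,4):
        k=(Q[:,0]>=lo)&(Q[:,0]<lo+4)
        if k.any():
            y=np.sort(Q[k,1]); gaps=np.diff(y); j=gaps.argmax() if len(y)>1 else 0
            print(lo,np.round([y[0],y[-1]],1),'inner',np.round([y[j],y[j+1]],1) if len(y)>1 and gaps[j]>3 else '')
E
```

```text
0.10994590227955399 [ 0.51896883 -0.31068837  0.17951655]
2480 275 361 182 261
-48 [-12.   12.5] inner 
-44 [-18.6  19.1] inner 
-40 [-22.6  23.1] inner [-8.2  5.4]
-36 [-25.3  25.8] inner [-14.1  15.3]
-32 [-27.4  27.2] inner [-18.8  19.3]
-28 [-28.2  28.7] inner [-21.5  22. ]
-24 [-28.4  28.8] inner [-22.3  22.7]
-20 [-28.5  28.9] inner [-21.8  22.8]
-16 [-27.9  28.3] inner [-20.6  21. ]
-12 [-26.7  27.1] inner [-18.   18.4]
-8 [-26.2  26.6] inner [-16.   16.4]
-4 [-26.3  26.7] inner [-14.7  15.1]
2431 275 361 182 261
-48 [-12.6  12.6] inner 
-44 [-19.1  19.8] inner 
-40 [-23.1  23.8] inner [-9.4 10.1]
-36 [-25.9  25.9] inner [-14.7  16. ]
-32 [-27.3  27.9] inner [-18.7  20. ]
-28 [-28.1  28.7] inner [-21.4  22. ]
-24 [-28.2  28.9] inner [-22.2  23.5]
-20 [-27.7  28.9] inner [-21.7  22.3]
-16 [-27.1  28.4] inner [-20.4  21. ]
-12 [-25.8  27.1] inner [-17.2  17.8]
-8 [-26.   26.7] inner [-16.5  16.5]
-4 [-26.1  26.7] inner [-14.6  15.2]
```

View pics/s.png

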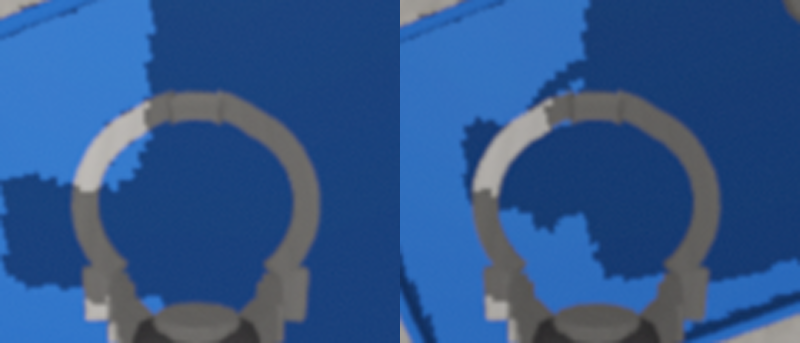

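The last two crops (before and after the lift) look identical: the ring is spread on the tips and carried level. It is centred about 0.3 mm right of the tool axis, and the finger gap is 24 mm, so the pliers are at their stop. Now I carry it above the spindle, offset so that the spindle shows through the ring, and measure both in the same picture.

```bash
cat >> h.py <<'E'
YAW=np.radians(-11.5); XR=np.array([np.cos(YAW),np.sin(YAW)]); YR=np.array([-np.sin(YAW),np.cos(YAW)])
def hole(c,zr,p,mask):
    """largest inscribed circle of the ring's hole, tool frame mm; mask=ring pixels; rectified 0.1 mm grid on plane zr"""
    s=.0001; X=np.arange(-.055,.01,s); Y=np.arange(-.035,.035,s); gx,gy=np.meshgrid(X,Y,indexing='ij')
    W=np.stack([p[0]+gx*XR[0]+gy*YR[0],p[1]+gx*XR[1]+gy*YR[1],np.full_like(gx,zr)],-1)
    q=W@np.array(c['R']).T+np.array(c['t']); u=c['fx']*q[...,0]/q[...,2]+c['cx']; v=c['fy']*q[...,1]/q[...,2]+c['cy']
    r=cv2.remap(mask,u.astype(np.float32),v.astype(np.float32),cv2.INTER_LINEAR)
    free=(r<128).astype(np.uint8); free[X>-.004]=0
    n,l=cv2.connectedComponents(free); i=l[np.abs(X+.024).argmin(),np.abs(Y).argmin()]
    d=cv2.distanceTransform((l==i).astype(np.uint8),cv2.DIST_L2,5); k=np.unravel_index(d.argmax(),d.shape)
    return X[k[0]]*1e3,Y[k[1]]*1e3,d.max()*.1
E
python3 - <<'E'
from h import *
import pickle
c0,c,s,z,p=pickle.load(open('s.pkl','rb'))
for cam,dz,pp in ((c0,.0,np.array(p)-[0,0,.07]),(c,.07,p)):
    m=big(hsvmask(cam,(0,0,40),(180,110,255),(255,165,385,275)))
    for zr in (.003,.005,.007): print('hole',zr,hole(cam,zr+dz,pp,m))
R=Rz(168.5); S=np.array([.5767,.0208]); 
t=S+(.0235-.011)*XR
P=np.array(manip.current_eef_pos()); manip.move_linear((*P[:2],.25),rate=.15)
manip.goto((*t,.25),R); manip.dwell(.2)
c=shot('wrist','h1.png'); p=manip.current_eef_pos(); pickle.dump((c,p),open('h1.pkl','wb'))
print(manip.current_clock(),p,np.round(manip.current_force(),2),manip.current_finger_gap(),np.round(manip.current_joints(),1))
print('expected spindle px',proj(c,(*S,.081)))
u,v=proj(c,(*S,.081)).astype(int)
print(washer(c,(u-35,v-35,u+35,v+35)))
y=hsvmask(c,(12,90,40),(32,255,255),(u-40,v-40,u+40,v+40)); print('yellow px',(y>0).sum())
print(c['image'][v-20:v+21:2,u].tolist())
E
```

```text
hole 0.003 (np.float64(-21.999999999999055), np.float64(-0.4999999999990151), np.float32(18.0))
hole 0.005 (np.float64(-22.19999999999906), np.float64(-0.2999999999990094), np.float32(18.122328))
hole 0.007 (np.float64(-22.299999999999063), np.float64(-0.2999999999990094), np.float32(18.300001))
hole 0.003 (np.float64(-22.399999999999068), np.float64(0.20000000000100493), np.float32(18.300001))
hole 0.005 (np.float64(-22.49999999999907), np.float64(0.6000000000010164), np.float32(18.5))
hole 0.007 (np.float64(-22.59999999999907), np.float64(0.20000000000100493), np.float32(18.6))
26.2917 [0.58905099 0.01720555 0.24990478] [ 0.27  0.61 -1.41] 0.023708429733459397 [ 41.7  25.9 -63.6  85.4  23.2  83.   56.1]
expected spindle px [319.45628732 214.39291837]
[0.58272607 0.01931488 0.02506775]
yellow px 1682
[[97, 96, 93], [99, 97, 95], [98, 97, 95], [100, 98, 96], [99, 96, 94], [49, 46, 47], [32, 31, 32], [54, 52, 53], [55, 53, 55], [53, 52, 53], [52, 52, 52], [53, 53, 53], [53, 53, 54], [55, 54, 55], [34, 34, 35], [52, 51, 50], [97, 95, 92], [98, 96, 94], [100, 98, 96], [100, 98, 96], [101, 100, 98]]
```

```bash
sed -i 's/free\[X>-.004\]=0/free[(X>-.006)]=1; free[X>.008]=0/' h.py; python3 - <<'E'
from h import *
import pickle
c0,cc,s,z,pp=pickle.load(open('s.pkl','rb')); c,p=pickle.load(open('h1.pkl','rb'))
m=big(hsvmask(cc,(0,0,40),(180,110,255),(255,165,385,275)))
for zr in (.073,.0755,.077): print('hole s1',zr,hole(cc,zr,pp,m))
m=big(hsvmask(c0,(0,0,40),(180,110,255),(255,165,385,275)))
print('hole s0',hole(c0,.0055,np.array(pp)-[0,0,.07],m))
g=cv2.cvtColor(c['image'],cv2.COLOR_RGB2GRAY); u,v=319,214
d=np.zeros_like(g); d[v-16:v+17,u-16:u+17]=(g[v-16:v+17,u-16:u+17]<75)*255; d=big(d); vv,uu=np.nonzero(d)
print('bore',uu.mean(),vv.mean(),uu.min(),uu.max(),vv.min(),vv.max(),ray(c,uu.mean(),vv.mean(),.081))
# spindle silhouette: grey inside yellow
hs=cv2.cvtColor(c['image'],cv2.COLOR_RGB2HSV)
print('row S',hs[v,u-32:u+33,1].tolist()); print('row V',hs[v,u-32:u+33,2].tolist()); print('col S',hs[v-32:v+33,u,1].tolist()); print('col V',hs[v-32:v+33,u,2].tolist())
E
```

```text
hole s1 0.073 (np.float64(-55.0), np.float64(-35.0), np.float32(21.13563))
hole s1 0.0755 (np.float64(-55.0), np.float64(-35.0), np.float32(20.93749))
hole s1 0.077 (np.float64(-55.0), np.float64(-35.0), np.float32(20.898733))
hole s0 (np.float64(-55.0), np.float64(-35.0), np.float32(21.639662))
bore 319.51226158038145 214.02724795640327 309 330 204 224 [0.57640641 0.02090805 0.081     ]
row S [166, 170, 170, 167, 165, 165, 167, 167, 153, 87, 30, 11, 11, 11, 8, 8, 8, 8, 8, 11, 11, 8, 12, 8, 9, 5, 5, 0, 5, 9, 5, 9, 0, 5, 9, 5, 5, 0, 9, 5, 12, 18, 8, 13, 9, 11, 11, 8, 5, 8, 8, 11, 11, 8, 9, 25, 91, 144, 164, 168, 167, 165, 167, 165, 132]
row V [123, 123, 123, 124, 124, 124, 124, 124, 120, 108, 95, 91, 92, 95, 96, 96, 95, 96, 96, 96, 97, 91, 64, 33, 28, 47, 54, 55, 54, 55, 54, 55, 52, 54, 54, 53, 53, 53, 56, 52, 44, 29, 31, 61, 86, 95, 96, 94, 94, 95, 95, 95, 94, 91, 89, 93, 107, 119, 123, 123, 124, 124, 124, 124, 120]
col S [70, 17, 10, 10, 12, 13, 10, 10, 10, 8, 8, 8, 11, 10, 10, 10, 8, 8, 10, 8, 13, 12, 16, 0, 8, 5, 9, 9, 9, 5, 5, 5, 0, 5, 0, 5, 5, 5, 5, 5, 7, 9, 10, 13, 13, 10, 10, 10, 10, 10, 10, 8, 8, 28, 82, 139, 158, 158, 158, 157, 158, 158, 160, 154, 114]
col V [109, 104, 104, 103, 103, 101, 100, 101, 102, 99, 94, 95, 97, 98, 99, 99, 98, 99, 100, 100, 99, 84, 49, 23, 32, 47, 54, 56, 55, 54, 53, 54, 52, 53, 53, 55, 54, 54, 55, 47, 35, 27, 52, 81, 97, 98, 98, 99, 100, 100, 100, 98, 101, 128, 172, 203, 208, 207, 204, 203, 203, 204, 203, 202, 202]
```

```bash
python3 - <<'E'
import re
s=open('h.py').read(); i=s.index("    free=(r<128)")
s=s[:i]+"""    free=(r<128).astype(np.uint8); free[X>-.006]=1
    d=cv2.distanceTransform(free,cv2.DIST_L2,5); d[(X<-.03)|(X>-.016)]=0; d[:,np.abs(Y)>.005]=0; k=np.unravel_index(d.argmax(),d.shape)
    return X[k[0]]*1e3,Y[k[1]]*1e3,d.max()*.1
"""
open('h.py','w').write(s)
E
python3 - <<'E'
from h import *
import pickle
c0,cc,s,z,pp=pickle.load(open('s.pkl','rb')); c,p=pickle.load(open('h1.pkl','rb'))
for t in (90,110,130):
    m=big(hsvmask(cc,(0,0,40),(180,t,255),(255,165,385,275)))
    for zr in (.073,.077): print('hole s1',t,zr,np.round(hole(cc,zr,pp,m),2))
    m=big(hsvmask(c0,(0,0,40),(180,t,255),(255,165,385,275)))
    print('hole s0',np.round(hole(c0,.0055,np.array(pp)-[0,0,.07],m),2))
print('tool x axis',manip.current_tool_rot()[:,2])
E
```

```text
hole s1 90 0.073 [-19.5    0.1   20.88]
hole s1 90 0.077 [-20.3    0.1   20.53]
hole s0 [-19.7    0.2   20.71]
hole s1 110 0.073 [-19.7    0.3   20.74]
hole s1 110 0.077 [-20.6    0.3   20.38]
hole s0 [-19.8    0.4   20.46]
hole s1 130 0.073 [-19.5    0.    20.43]
hole s1 130 0.077 [-20.3    0.    20.07]
hole s0 [-19.9    0.2   20.33]
tool x axis [-1.41979398e-04 -1.30422718e-04 -9.99999981e-01]
```

The inscribed hole centre, in the tool frame, is x'≈-20.3 mm, y'≈+0.3 mm, R≈21 mm (1.5 mm clearance expected from 21.5). The spindle bore in the same camera is at (0.5764,0.0209). I go above it and come down until the ring is around the chamfer, watching forces.

```bash
python3 - <<'E'
from h import *
import pickle
R=Rz(168.5); S=np.array([.5764,.0209]); t=S+.0203*XR-.0003*YR; H=.1066
def spin(c):
    g=cv2.cvtColor(c['image'],cv2.COLOR_RGB2GRAY); u,v=proj(c,(*S,.081)).astype(int)
    d=np.zeros_like(g); b=15; d[v-b:v+b+1,u-b:u+b+1]=(g[v-b:v+b+1,u-b:u+b+1]<75)*255; d=big(d); vv,uu=np.nonzero(d)
    return uu.mean(),vv.mean(),np.ptp(uu)+1,np.ptp(vv)+1,ray(c,uu.mean(),vv.mean(),.081)
manip.move_linear((*t,.25),R,rate=.05); manip.move_linear((*t,.085+H),rate=.08); manip.dwell(.2)
f0=np.array(manip.current_force()); print(manip.current_clock(),np.round(f0,2),manip.current_eef_pos(),t)
c=shot('wrist','k1.png'); print('bore',spin(c))
for zu in (.083,.0815,.080,.079):
    manip.move_linear((*t,zu+H),rate=.03); f=np.array(manip.current_force()); print(zu,np.round(f-f0,2))
    if np.abs(f-f0).max()>3: break
manip.dwell(.2); print(manip.current_eef_pos(),manip.current_clock())
c=shot('wrist','k2.png'); s=shot('side','k2s.png'); pickle.dump((c,s,manip.current_eef_pos()),open('k2.pkl','wb'))
print('bore',spin(c)); u,v=proj(s,(*S,.081)).astype(int)
a=cv2.resize(c['image'][150:270,250:390,::-1],(467,400),interpolation=cv2.INTER_CUBIC)
b=cv2.resize(s['image'][v-40:v+40,u-33:u+33,::-1],(330,400),interpolation=cv2.INTER_CUBIC)
cv2.imwrite('pics/k.png',np.hstack([a,b]))
E
```

```text
27.675 [-0.3   0.61 -2.02] [0.59647456 0.01659868 0.19207331] [0.59623266 0.01655885]
bore (np.float64(317.8821362799263), np.float64(219.60957642725597), np.int64(27), np.int64(26), array([0.57633044, 0.02093108, 0.081     ]))
0.083 [-0.3  -0.97  0.89]
0.0815 [ 0.52 -0.34  0.66]
0.08 [ 0.11 -1.52  0.95]
0.079 [-0.08 -0.81  0.66]
[0.59623874 0.01656349 0.18563202] 28.925
bore (np.float64(318.0818505338078), np.float64(222.05693950177937), np.int64(27), np.int64(27), array([0.57636211, 0.02096637, 0.081     ]))
```

View pics/k.png

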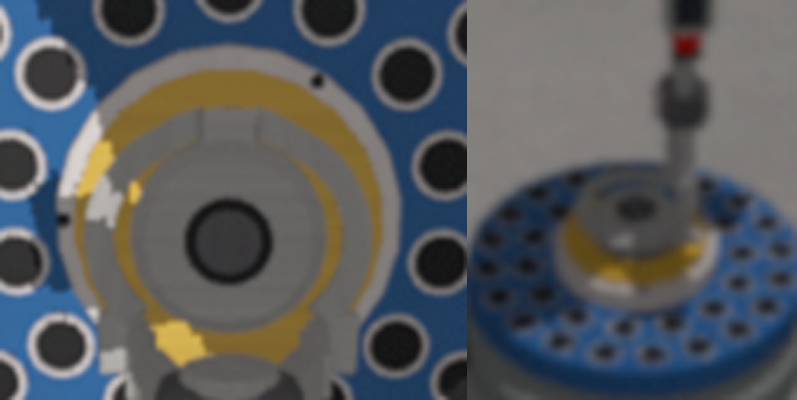

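The wrist crop shows the spindle top (130–327, centre about 229,240) inside the spread ring (inner edges at 115 and 342, centred), slightly tight at the rear (v≈140). The side view shows the ring level around the spindle top, with no contact forces. I shift 0.4 mm to the rear and slide down.

```bash
python3 - <<'E'
from h import *
import pickle
S=np.array([.5764,.0209]); t=S+.0199*XR-.0003*YR; H=.1066
manip.move_linear((*t,.079+H),Rz(168.5),rate=.02); manip.dwell(.1)
F=lambda:np.mean([manip.current_force() for _ in range(4)],0)
f0=F(); print(np.round(f0,2))
for zu in (.0775,.076,.0745,.073,.0715,.070,.069,.0682,.0677,.0673,.0669,.0665,.0661,.0657):
    manip.move_linear((*t,zu+H),rate=.03); manip.dwell(.05); f=F()-f0; m=np.array(manip.current_wrist_torque()); print(zu,np.round(f,2),np.round(m,3),np.round(np.array(manip.current_eef_pos())-[*t,H],4))
    if np.abs(f).max()>3: print('contact'); break
print(manip.current_clock(),manip.current_finger_gap())
c=shot('wrist','m1.png'); s=shot('side','m1s.png'); pickle.dump((c,s,manip.current_eef_pos()),open('m1.pkl','wb'))
E
```

```text
[ 0.2  -0.15 -1.62]
0.0775 [-0.63 -0.46 -0.34] [-0.001  0.009  0.045] [-0.      0.      0.0774]
0.076 [-0.1   0.19 -0.48] [ 0.029 -0.011  0.008] [-0.     0.     0.076]
0.0745 [-0.05  0.1   0.06] [ 0.029 -0.006  0.034] [-0.      0.      0.0745]
0.073 [-1.49  0.71 -0.01] [ 0.016 -0.016 -0.029] [-0.     0.     0.073]
0.0715 [-0.05  0.29 -0.43] [ 0.015 -0.021  0.025] [-0.     -0.      0.0715]
0.07 [ 0.25 -0.02 -0.29] [ 0.024  0.075 -0.067] [-0.     -0.      0.0699]
0.069 [-0.52  1.15 -0.21] [-0.009  0.004  0.004] [0.    0.    0.069]
0.0682 [-0.68  0.12 -0.18] [ 0.012  0.066 -0.043] [-0.      0.      0.0682]
0.0677 [-0.53 -0.73  0.22] [ 0.046 -0.012  0.   ] [0.     0.     0.0677]
0.0673 [-0.73 -0.02  0.18] [ 0.072 -0.013  0.017] [-0.      0.      0.0673]
0.0669 [ 0.37 -0.23 -0.1 ] [ 0.039  0.017 -0.009] [-0.     -0.      0.0669]
0.0665 [-0.79  0.15  0.36] [0.017 0.02  0.035] [-0.     -0.      0.0665]
0.0661 [-0.72 -0.44  1.77] [-0.037  0.039 -0.061] [0.0001 0.     0.0663]
0.0657 [-0.84 -0.27  6.38] [-0.113  0.018  0.003] [0.0003 0.     0.0661]
contact
33.575 0.024067985243512918
```

Contact is felt at 0.0664, which is the washer top at 0.066, so the height reference is right. I back off to about 0.6 mm above contact and check numerically (my 12 views are used).

```bash
python3 - <<'E'
from h import *
import pickle
S=np.array([.5764,.0209]); t=S+.0199*XR-.0003*YR; H=.1066
manip.move_linear((*t,.0669+H),rate=.02); manip.dwell(.3)
F=np.mean([manip.current_force() for _ in range(5)],0); print(np.round(F,2),manip.current_finger_gap(),np.round(manip.current_eef_pos(),4),manip.current_clock())
c=shot('wrist','n1.png')
y=hsvmask(c,(12,80,30),(35,255,255),(250,150,390,275))>0
u,v=proj(c,(*S,.081)).astype(int); print('spindle px',u,v)
for r in range(v-28,v+22,6):
    x=np.flatnonzero(y[r,250:390])+250; runs=np.split(x,np.flatnonzero(np.diff(x)>1)+1) if len(x) else []
    print(r,[(int(q[0]),int(q[-1])) for q in runs if len(q)>1])
c0,cc,_,_,_=pickle.load(open('s.pkl','rb'))
m=big(hsvmask(cc,(0,0,40),(180,110,255),(255,165,385,275)))>0
for r in range(v-28,v+22,6):
    x=np.flatnonzero(m[r,250:390])+250; runs=np.split(x,np.flatnonzero(np.diff(x)>1)+1); print('s1',r,[(int(q[0]),int(q[-1])) for q in runs if len(q)>1])
E
```

```text
[-0.28  0.02 -1.56] 0.02382931250657474 [0.5957 0.0166 0.1733] 34.225
spindle px 318 227
199 [(275, 282), (295, 301), (336, 340), (354, 361)]
205 [(273, 278), (289, 294), (342, 347), (358, 363)]
211 [(271, 276), (286, 291), (346, 350), (360, 365)]
217 [(271, 274), (285, 288), (348, 352), (361, 366)]
223 [(270, 274), (284, 287), (349, 352), (362, 366)]
229 [(271, 275), (286, 287), (349, 350), (361, 365)]
235 [(273, 277), (359, 363)]
241 [(275, 281), (355, 361)]
247 [(295, 296), (340, 341)]
s1 199 [(282, 296), (341, 354)]
s1 205 [(278, 290), (347, 357)]
s1 211 [(276, 286), (351, 360)]
s1 217 [(275, 284), (352, 361)]
s1 223 [(275, 284), (353, 361)]
s1 229 [(276, 285), (351, 360)]
s1 235 [(279, 288), (348, 358)]
s1 241 [(282, 293), (343, 355)]
s1 247 [(279, 294), (342, 357)]
```

The ring occupies the same tool-frame pixels as after pick-up: still fully spread and not shifted. There is an equal brass gap on both sides of the spindle and no contact force. Handing in.

```bash
python3 -c "
from h import *
manip.close_job(); print(manip.current_clock(),manip.current_finger_gap())"
```

```text
the job is handed in; nothing more can be done
the job is handed in; nothing more can be done
```

I drew the pliers out of the rack, spread the steel ring from the blue tray with them, and slid it level over the spindle into the groove. I handed the job in at about 34 s, still holding the pliers squeezed against their stop.

**Height:** I touched the washer lightly at the bottom, with 6.4 N at most, and then backed off. By that contact the ring's underside is about 0.5 mm above the washer.

**Free of contact:** The wrist force is back to the hanging weight alone, about -1.6 N, with no sideways load. I felt no snag on the way down.

**Still spread:** The finger gap is 23.8 mm. That is 2 mm less than the 26 mm given for the stop, which I take as give in the pads or the pads gripping a little lower. In the last wrist picture the ring sits at the same pixels as just after pick-up, with an equal strip of brass showing on both sides of the spindle.

**Less certain:** I checked the last stage by forces and pixel counts only, because all 12 views were used. The fore-and-aft clearance rests on geometry rather than a view. The top camera read about 1.5 mm different from the wrist camera in y; I used the wrist camera. I did not take a final picture of the other items. The drivers stood undisturbed when I last looked, just after the pliers came out, and I felt no unexpected contact afterwards.

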